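Sort out mixed-up covers of two instrument cases

TASK

The covers of two small open-topped aluminium cases, one oblong and one square, have been mixed up: the square cover is lying on the oblong case. Fit each case with the cover of its own shape and size, seated fully home so that it lies level on the rim all round, with both cases upright on the table. One more oblong cover, shorter and broader, fits neither case: leave it and the other things on the table where they are.

Things in the scene. Friction and masses are not known exactly. Their poses are not given: they have to be found in the camera images.
- case_oblong: Oblong open-topped case, aluminium, green circuit board low inside, loose, 0.4 kg. Outside 99 (its x) x 47 (its y) mm, 30 mm high; walls and floor 3 mm, mouth 93 x 41 mm. Origin: centre of its underside; z up. At the start the square cover lies loosely across it, its bead on the rim.
- case_square: Square open-topped case of the same make, loose, 0.4 kg, starts open. Outside 59 x 59 mm, 30 mm high; walls and floor 3 mm, mouth 53 x 53 mm. Origin: centre of its underside; x and y along its sides, z up.
- cover_oblong: Oblong case's cover, aluminium, 0.11 kg, starts flat on the table. 8 mm plate, under it, 6 mm in from its edge, a black seal bead, 6 mm high, round in section. Origin: centre of the underside (of the bead); z up. Plate 102 (its x) x 50 (its y) mm; bead outside 90 x 38 mm, 1.5 mm play a side in the mouth; fits either way round. Home: origin 24 mm above the case's, plate on the rim.
- cover_square: Square case's cover, aluminium, 0.09 kg, starts across the oblong case, origin 30 mm above the table. 8 mm plate, under it, 6 mm in from its edge, a black seal bead, 6 mm high, round in section. Origin: centre of the underside (of the bead); z up. Plate 62 x 62 mm (x, y along its sides); bead outside 50 x 50 mm, 1.5 mm play a side; any quarter turn fits. Home: origin 24 mm above the square case's.
- cover_odd: The odd cover that fits neither case, aluminium, flat on the table. 8 mm plate, under it, 6 mm in from its edge, a black seal bead, 6 mm high, round in section. Origin: centre of the underside (of the bead); z up. Plate 78 (its x) x 58 (its y) mm. To be left alone.
- driver: Bystander: precision screwdriver with ribbed yellow handle, lying flat, 127 mm long (its y), 12 mm thick. Origin under its middle.
- tape: Bystander: black roll of tape lying flat, 58 mm across, 19 mm high. Origin under its centre.
- battery: Bystander: grey battery pack, 27 x 58 x 14 mm. Origin under its centre.
- stick_cap: Bystander: black thumbstick cap, 25 mm across, 19 mm high. Origin under its centre.
- cell: Bystander: AA cell lying on its side, 54 mm long (its y), 14 mm thick. Origin under its middle.
There are look-alikes about, which are no part of the job. What is shaped like the cover_oblong but yellow is not meant.

How it is judged:
By the outcome, as a careful person would: the job done as asked, in the order asked, and still so for the second after the job is handed in, with the robot touching nothing.
It also fails if it takes over 54 s, if anything falls off the work surface, if the arm or the gripper's body presses on something with over 40 N, if the wrist force passes 120 N, or if a joint passes its speed limit or range.

ROBOT

A 7-joint arm with a two-finger parallel gripper is mounted at the origin on a cart in front of the work surface, level with it; the furniture and walls round the work are solid. World frame = base frame: x ahead of the robot, y to its left, z up, the work surface at z = 0. Lengths are in m, angles in rad, forces in N, time in s.
With the tool pointing down it reaches from about 0.425 to 0.975 m from the base axis. Payload 16.7 kg.
Tool frame: the origin (TCP) lies where the fingers leave the gripper's body, on its centre line; the fingertips stand 73 mm ahead of it and the grasp point (between the pads) lies 54 mm ahead of it (robot.grip_depth is the distance from the TCP to the grasp point, in m); z points along the fingers, y is the line along which they close (so a half turn about z gives the same grasp; the last joint's range is limited). The gripper opens to 85 mm and grips with 20 to 120 N. Pads are 22 mm wide; open, the fingers measure 114 mm over their backs; the gripper's body (76 mm by 85 mm) begins 54 mm behind the grasp point. The pads swing forward as they close: fully open they stand 13 mm farther back than shut.
Start: joints at [1.034, 0.426, 0.074, 1.606, -0.034, 1.111, -0.067], TCP at [0.255, -0.625, 0.304] pointing down, gripper open.
Joint ranges: [-2.85, 2.85], [-0.5, 2.14], [-1.23, 1.37], [0.21, 2.46], [-1.02, 4.16], [0.16, 2.05], [-2.73, 2.73]. Speed limits (rad/s): [1.89, 1.89, 2.39, 2.39, 3.01, 3.01, 3.01].

INTERFACE

Orientations are given as a 3x3 rotation matrix whose columns are the frame's x, y, z axes.
In Python, from bench import robot gives the robot as it stands. Calls block until the motion is done:
- robot.goto(position, orientation): joint-space move of the TCP to a pose.
- robot.servo_line(position, speed=0.15, ori=None, f_stop=None): straight line of the TCP; ori=None keeps the orientation; speed is the mean speed in m/s. With f_stop (N) it stops when the force on the tool has changed by that much, and returns True; else False.
- robot.set_joints(angles): joint-space move.
- robot.command_gripper(opening, grasp_force=None): opening from 0.0 (shut) to 1.0 (fully open); grasp_force is the grip in N (None keeps the last); returns when the fingers have stopped.
- robot.dwell(seconds).
- robot.ik(position, orientation): joint angles nearest the present ones, or None.
- robot.read_camera(name): name is "scene" or "top" or "wrist"; returns a dict with "img" (480x640x3 uint8, red, green, blue), "range_z" (480x640 float32, m along the optical axis (not along the pixel's ray), 0 where there is no reading), "mtx" (3x3 intrinsics, pixels), "world_to_cam" (4x4, takes a point from world to camera coordinates); the wrist camera has in their place "hand_eye" (4x4, takes a point from camera to tool coordinates, whose origin is the TCP and whose axes are the flange's). Camera axes: x right, y down, z forward; pixel columns grow to the right and rows downward; lengths in m; the calibration is good to about 2 mm. The wrist camera is an equidistant fisheye: a pixel r from the principal point sees the ray r / f radians off the axis. A picture is of the moment at which its call begins: read the wrist's pose just before it.
A pose or a line that the arm cannot do raises robot.IKError and nothing moves.
- robot.sign_off(): hands the job in; it is judged then, once.
Trained networks look in a picture, given as the dict that the camera call returned (one of the last four; its "shot" number tells which), for a name from the list of things; names that differ only in an ending like _2 or _b are one class to them, and where a whole thing is asked for, a point or a joint stands for the part that bears it (a point fixed in the world has none). Each returns a list of dicts, best first, with "score" (0 to 1); they miss things now and then, are a little off and sometimes report something else, mostly with a low value. They report only what shows in the picture. A call takes as long as a camera call. They do not tell look-alikes from the thing itself.
- robot.spot_in(picture, label): "xyz" ([x, y, z] in m, in world coordinates, good to about 4 mm: the middle of the surface that is visible of it).
- robot.spot_point(picture, label): "xyz" ([x, y, z] in m, in world coordinates, good to about 4 mm: a listed point, or the origin of a listed thing).
Readings, each from a call of its own:
- robot.current_clock(): time.
- robot.current_q(): joint angles.
- robot.current_qvel(): joint speeds.
- robot.current_joint_efforts(): joint torques, N m.
- robot.current_tool_pos(): TCP position.
- robot.current_eef_rot(): TCP orientation.
- robot.current_contact_force(): force on the tool from outside, world axes, zero at the start.
- robot.current_ft_torque(): the same for the moment, N m.
- robot.current_finger_gap(): opening from 0.0 (shut) to 1.0 (fully open).
- robot.current_finger_force(): force on a finger pad.
Only numpy, scipy, OpenCV 4.12 (cv2) and the standard library are available. Lean on these libraries where they do the work, as an engineer would, in place of code of your own. Each camera call takes 0.05 s, during which the arm holds its last target. There are 200 camera calls.

## Working session

There is one attempt and no reset: what is moved stays moved. The work goes in short steps, each a Python script; the robot and the scene stay as the last script left them, time stands still between calls to the robot, and variables do not carry over. Pictures are saved under pics/ and viewed, at most 10 in all, crops included, and the job is handed in when it is done.

```bash
mkdir -p pics; ls; python3 - <<'E'
from bench import robot
import cv2,numpy as np
ims={}
for n in("top","scene"):
    p=robot.read_camera(n); ims[n]=p
    np.savez(f"{n}0.npz",**{k:v for k,v in p.items()})
    cv2.imwrite(f"pics/{n}0.png",p["img"][:,:,::-1])
    for l in("case_oblong","case_square","cover_oblong","cover_square","cover_odd"):
        print(n,l,[(np.round(d["xyz"],3).tolist(),round(d["score"],2)) for d in robot.spot_point(p,l)[:4]])
    print(p["mtx"],p["world_to_cam"])
print(robot.current_clock(),robot.current_tool_pos(),robot.current_eef_rot())
E
```

```text
pics
top case_oblong []
top case_square [([0.562, -0.282, -0.003], 0.95)]
top cover_oblong [([0.496, -0.107, 0.001], 0.96), ([0.494, -0.403, 0.001], 0.8), ([0.623, -0.006, -0.001], 0.76), ([0.353, -0.16, 0.001], 0.7)]
top cover_square [([0.509, 0.312, 0.028], 0.86)]
top cover_odd [([0.572, 0.112, 0.001], 0.59)]
[[460.27095577   0.         319.27159582]
 [  0.         460.27095577 238.45434472]
 [  0.           0.           1.        ]] [[ 0.02827735 -0.999583   -0.00584946 -0.05423048]
 [-0.99167238 -0.02731707 -0.12585573  0.54829088]
 [ 0.12564346  0.00935961 -0.99203131  1.16896995]
 [ 0.          0.          0.          1.        ]]
scene case_oblong [([0.506, 0.312, 0.006], 0.85)]
scene case_square [([0.563, -0.282, -0.005], 0.77)]
scene cover_oblong [([0.493, -0.407, -0.003], 0.91), ([0.493, -0.106, 0.001], 0.82), ([0.629, -0.007, 0.007], 0.74), ([0.358, -0.163, 0.005], 0.6)]
scene cover_square [([0.509, 0.309, 0.029], 0.82)]
scene cover_odd [([0.578, 0.117, 0.001], 0.89)]
[[485.58424035   0.         323.28828547]
 [  0.         485.58424035 239.28558773]
 [  0.           0.           1.        ]] [[-0.78021415 -0.62521596 -0.01925829  0.42659909]
 [-0.37183012  0.48832909 -0.78947898  0.2679784 ]
 [ 0.50299924 -0.60880187 -0.61347539  0.78881458]
 [ 0.          0.          0.          1.        ]]
0.6 [ 0.25518657 -0.62484495  0.30391489] [[ 9.25770817e-01  3.78085167e-01 -2.50315549e-07]
 [ 3.78085166e-01 -9.25770816e-01  6.13026055e-05]
 [ 2.29458710e-05 -5.68468038e-05 -9.99999998e-01]]
```

View pics/top0.png

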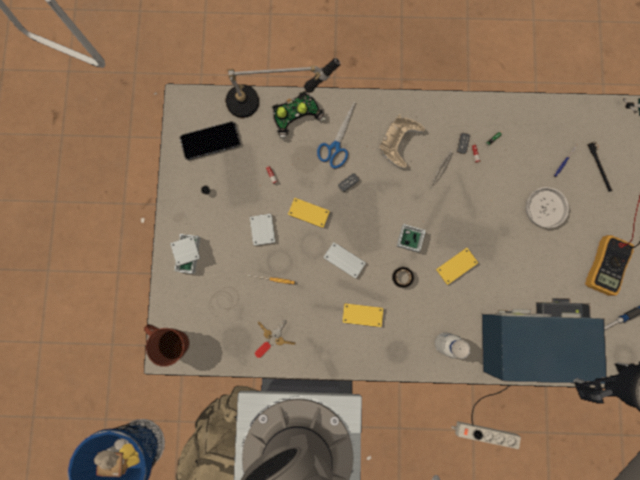

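View pics/scene0.png

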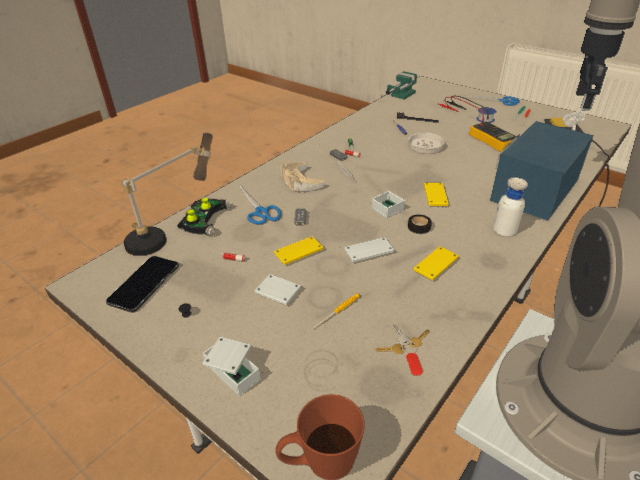

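The top view shows the square cover on the oblong case at about (185,250), the odd cover at (262,229) and the grey oblong cover at (344,260). The square case is open at (411,238), and the three yellow plates are look-alikes. The scene view agrees. Next I'll get yaws and heights from depth.

```bash
cat > h.py <<'E'
import numpy as np,cv2
def cloud(p,T_cw):
    "world points per pixel for pinhole picture"
    z=p["range_z"].astype(float);K=p["mtx"];v,u=np.indices(z.shape)
    P=np.stack([(u-K[0,2])/K[0,0]*z,(v-K[1,2])/K[1,1]*z,z],-1)
    W=P@T_cw[:3,:3].T+T_cw[:3,3]; W[z<=0]=np.nan
    return W
def rect(W,c,zlo,zhi,r):
    m=(np.hypot(W[...,0]-c[0],W[...,1]-c[1])<r)&(W[...,2]>zlo)&(W[...,2]<zhi)
    q=W[m]; (x,y),(a,b),t=cv2.minAreaRect((q[:,:2]*1000).astype(np.float32))
    if a<b: a,b,t=b,a,t+90
    return np.round([x,y,a,b,(t+90)%180-90],1),round(float(np.median(q[:,2]))*1000,1),len(q)
E
python3 - <<'E'
from h import *
for n in("top","scene"):
    p=np.load(n+"0.npz");W=cloud(p,np.linalg.inv(p["world_to_cam"]))
    print(n,"table",np.nanmedian(W[...,2][np.hypot(W[...,0]-.5,W[...,1]-.2)<.05]))
    print("case_sq",rect(W,(.562,-.282),.02,.05,.06))
    print("cov_obl",rect(W,(.495,-.107),.008,.03,.075))
    print("cov_sq",rect(W,(.509,.312),.036,.06,.075))
    print("obl+sq",rect(W,(.509,.312),.015,.06,.075))
    print("obl",rect(W,(.509,.312),.015,.034,.075))
E
```

```text
top table -0.00040627585641295205
case_sq (array([ 559.7, -281. ,   59.6,   59.1,   76.1]), 28.1, 144)
cov_obl (array([ 497.3, -106.5,  101.8,   50.3,   58.4]), 13.4, 718)
cov_sq (array([508. , 308.3,  62.9,  62.8,  20.6]), 43.4, 583)
obl+sq (array([501.9, 307.5, 105.6,  70.6,   8.4]), 42.6, 726)
obl (array([502.3, 309.3,  99.1,  48.8,  -5.2]), 27.1, 139)
scene table -0.0011701119594675347
case_sq (array([ 561.6, -280.7,   62.6,   61.1,   74.4]), 25.8, 229)
cov_obl (array([ 499.7, -106.6,  102. ,   56.4,   57. ]), 12.9, 694)
cov_sq (array([509.6, 308.2,  64.7,  63.1, -69.9]), 42.8, 1142)
obl+sq (array([504.5, 307.9, 107.1,  72. ,   9. ]), 42.2, 1546)
obl (array([503.6, 315.7, 105.6,  50.8,   5.2]), 25.1, 393)
```

```bash
cat >> h.py <<'E'
def Rz(a):
    a=np.radians(a);c,s=np.cos(a),np.sin(a);return np.array([[c,s,0],[s,-c,0],[0,0,-1.]])
def wcloud(p,pos,R):
    z=p["range_z"].astype(float);K=p["mtx"];v,u=np.indices(z.shape)
    x=(u-K[0,2])/K[0,0];y=(v-K[1,2])/K[1,1];r=np.hypot(x,y)+1e-9
    k=np.where(r<1.4,np.tan(np.minimum(r,1.4))/r,np.nan)
    P=np.stack([x*k*z,y*k*z,z],-1);H=p["hand_eye"]
    P=P@H[:3,:3].T+H[:3,3]; W=P@R.T+pos; W[z<=0]=np.nan
    return W
def look(robot,name):
    pos=robot.current_tool_pos();R=robot.current_eef_rot();p=robot.read_camera("wrist")
    np.savez(name+".npz",pos=pos,R=R,**p);cv2.imwrite(f"pics/{name}.png",p["img"][:,:,::-1])
    return wcloud(p,pos,R),p
E
python3 - <<'E'
from bench import robot
from h import *
robot.goto([.561,-.281,.23],Rz(-14)); W,p=look(robot,"w_csq")
print(p["mtx"],p["hand_eye"]); print(rect(W,(.561,-.281),.02,.05,.06))
robot.goto([.498,-.1065,.214],Rz(58.4-90)); W,p=look(robot,"w_cob"); print(rect(W,(.498,-.1065),.008,.03,.075))
robot.goto([.498,-.1065,.214],Rz(58.4)); W,p=look(robot,"w_cob2"); print(rect(W,(.498,-.1065),.008,.03,.075))
print(robot.current_clock(),robot.current_q())
a=cv2.imread("pics/w_csq.png");b=cv2.imread("pics/w_cob2.png")
cv2.imwrite("pics/m1.png",cv2.resize(np.vstack([a,b]),None,fx=.62,fy=.62,interpolation=cv2.INTER_AREA))
E
```

```text
[[371.64829954   0.         321.38429004]
 [  0.         371.64829954 234.85195974]
 [  0.           0.           1.        ]] [[ 3.51367768e-04 -9.50737349e-01 -3.09997370e-01  7.89319039e-02]
 [ 9.99999928e-01  2.88773064e-04  2.47809861e-04 -8.33005932e-04]
 [-1.46083200e-04 -3.09997435e-01  9.50737382e-01 -6.98555581e-02]
 [ 0.00000000e+00  0.00000000e+00  0.00000000e+00  1.00000000e+00]]
(array([ 561.6, -281. ,   59.5,   59.1,  -14.2]), 29.2, 1830)
(array([ 499.4, -106.3,  102.3,   50. ,   58.7]), 13.9, 8345)
(array([ 499.6, -106.2,  101.5,   50.4,   58.6]), 13.9, 8287)
4.5917 [ 0.2989877   0.27743253 -0.24840698  2.0468353   0.09156332  0.82762804
 -0.55540692]
```

View pics/m1.png

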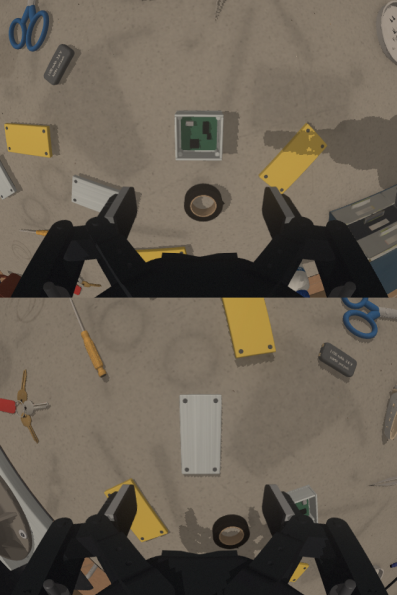

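The square case and oblong cover show clearly, and the wrist depth agrees between the two yaws to about 0.2 mm. Now the oblong case with the square cover, and I'll read fingertip reach from the wrist depth.

```bash
python3 - <<'E'
from bench import robot
from h import *
robot.goto([.508,.308,.244],Rz(20.6)); W,p=look(robot,"w_s1")
print("sq",rect(W,(.508,.308),.036,.06,.07),"obl",rect(W,(.508,.308),.024,.034,.075))
for g in(.82,.68):
    robot.command_gripper(g,40); pos=robot.current_tool_pos();R=robot.current_eef_rot()
    W,p=look(robot,f"w_g{g}"); T=(W-pos)@R
    m=(abs(T[...,0])<.016)&(abs(T[...,1])<.065)&(T[...,2]<.1)&(T[...,2]>.0)
    q=T[m]; t=q[q[:,2]>np.max(q[:,2])-.004]
    print(g,robot.current_finger_gap(),"tipz",np.percentile(q[:,2],[50,95,99.5,100]),"inner y",q[q[:,1]>0][:,1].min(),q[q[:,1]<0][:,1].max(),np.round(t[:5],4))
print(robot.current_clock())
a=cv2.imread("pics/w_s1.png")
cv2.imwrite("pics/m2.png",a)
E
```

```text
sq (array([509.5, 309.1,  62.7,  61.9,  20. ]), 43.9, 6414) obl (array([503.8, 310.2,  99.9,  47.7,  -4.9]), 29.5, 910)
0.82 0.8184680599202331 tipz [0.01362159 0.05482834 0.06303586 0.06620395] inner y 0.002583696384263436 -0.006708919690572552 [[ 0.0096 -0.036   0.0636]
 [ 0.0098  0.0341  0.0631]
 [ 0.0098 -0.0357  0.0622]
 [ 0.0097  0.034   0.0624]
 [ 0.0092 -0.0358  0.0624]]
0.68 0.6800132467711572 tipz [0.01538751 0.05696122 0.065788   0.06833072] inner y 0.005653685023858786 -0.007178694214215256 [[ 0.0108 -0.0361  0.0647]
 [ 0.0106 -0.0354  0.0653]
 [ 0.0105 -0.0346  0.0654]
 [ 0.0109 -0.0336  0.0647]
 [ 0.0109 -0.0331  0.0647]]
6.8583
```

View pics/m2.png

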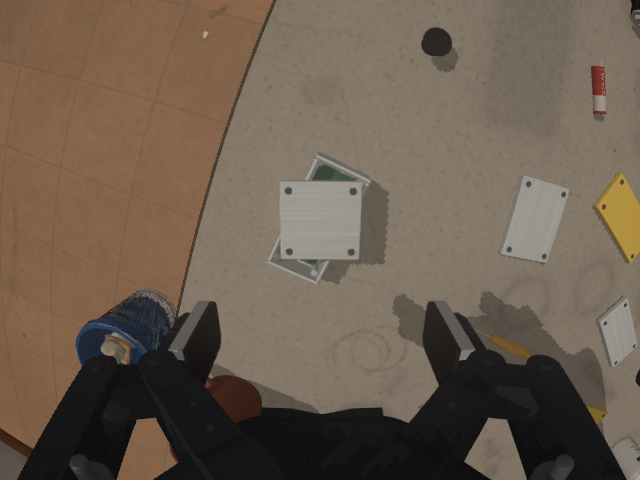

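Square cover yaw 20.0°, oblong case yaw −4.9°. I'll grip the plate with the tips above the rim, then carry it to the square case.

```bash
python3 - <<'E'
from bench import robot
from h import *
robot.command_gripper(.85,40)
robot.goto([.5095,.3091,.14],Rz(20)); print(robot.servo_line([.5095,.3091,.1005],.1,f_stop=12))
robot.command_gripper(.5,40); g=robot.current_finger_gap(); print("gap",g,robot.current_finger_force())
robot.servo_line([.5095,.3091,.20],.15)
W,p=look(robot,"held1"); pos=robot.current_tool_pos();R=robot.current_eef_rot()
T=(W-pos)@R; T=T*[1,1,1]; m=(T[...,2]>.045)&(T[...,2]<.075)&(abs(T[...,0])<.04)&(abs(T[...,1])<.045)
print("held tool x",np.percentile(T[m][:,0],[1,50,99]),"z",np.median(T[m][:,2]),m.sum())
print(robot.current_tool_pos(),"gap",robot.current_finger_gap())
print("obl",rect(W,(.504,.310),.022,.036,.075))
print(robot.current_clock())
E
```

```text
False
gap 0.7124636756971195 42.072317004203796
held tool x [-0.0297004   0.0068128   0.03085759] z 0.057590446004180444 22127
[0.50909296 0.30873612 0.19889865] gap 0.7075992169010381
obl (array([521.1, 308.7,  65.6,  47.7,  -5. ]), 29.5, 1208)
9.3083
```

View pics/held1.png

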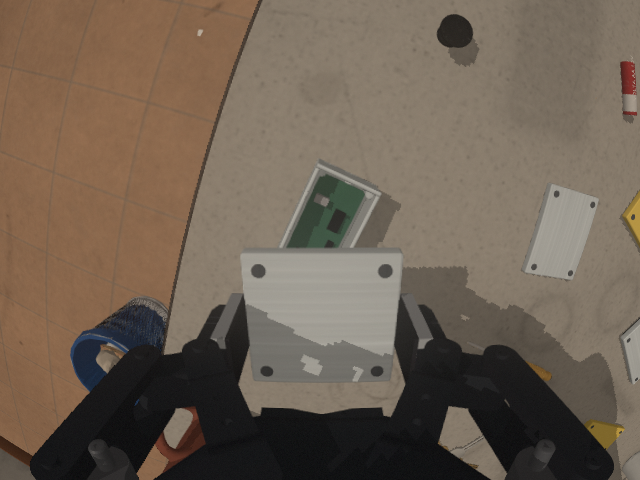

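The held picture shows the square cover centred between the fingers (top edge row 250, x 242–402) and the oblong case open behind it. Now placing it on the square case.

```bash
cat >> h.py <<'E'
def steer(robot,xyz,a,hover,zdown,speed=.04,f=12):
    "hover over xyz, correct the tracking error, descend with a force stop"
    R=Rz(a);t=np.array([*xyz[:2],hover]);robot.goto(t+[0,0,.05],R);robot.servo_line(t,.12,ori=R);robot.dwell(.25)
    e=t-robot.current_tool_pos();e=np.clip(e,-.003,.003)
    robot.servo_line(t+e,.03,ori=R);robot.dwell(.15)
    print("err",np.round(1000*e,2),"resid",np.round(1000*(t-robot.current_tool_pos()),2),"yaw",np.degrees(np.arctan2(*robot.current_eef_rot()[[1,0],0])))
    hit=robot.servo_line(np.array([*xyz[:2],zdown])+e,speed,ori=R,f_stop=f);robot.dwell(.1)
    print("hit",hit,"at",np.round(1000*robot.current_tool_pos(),2),"F",np.round(robot.current_contact_force(),1),"t",robot.current_clock())
    return e,hit
E
python3 - <<'E'
from bench import robot
from h import *
steer(robot,(.5613,-.2809),-14.2,.108,.0945)
W,p=look(robot,"pl1")
E
```

```text
err [-0.36  0.15 -0.81] resid [ 0.34 -0.15  0.78] yaw -14.199340968840229
hit True at [ 561.01 -280.81   95.23] F [ 2.7 -1.2  0. ] t 13.0917
```

```bash
python3 - <<'E'
from bench import robot
from h import *
robot.command_gripper(.85,40); t=robot.current_tool_pos(); 
robot.servo_line([t[0],t[1],.22],.2)
W,p=look(robot,"af1")
r=rect(W,(.5613,-.2809),.031,.06,.06);print("cover",r)
m=(np.hypot(W[...,0]-.5613,W[...,1]+.2809)<.028)
q=W[m];A=np.c_[q[:,:2]-q[:,:2].mean(0),np.ones(len(q))];c=np.linalg.lstsq(A,q[:,2],rcond=None)[0];print("tilt deg",np.degrees(c[:2]),"z",c[2])
print("case below",rect(W,(.5613,-.2809),.01,.029,.06),robot.current_clock())
E
```

```text
cover (array([ 560.7, -279.7,   62.4,   62.2,  -14.4]), 37.8, 7304)
tilt deg [295.01373874 -74.77886564] z 0.19021706579640882
case below (array([ 590. , -288.2,   58.4,    1.2,   75.8]), 20.1, 343) 14.2417
```

View pics/af1.png

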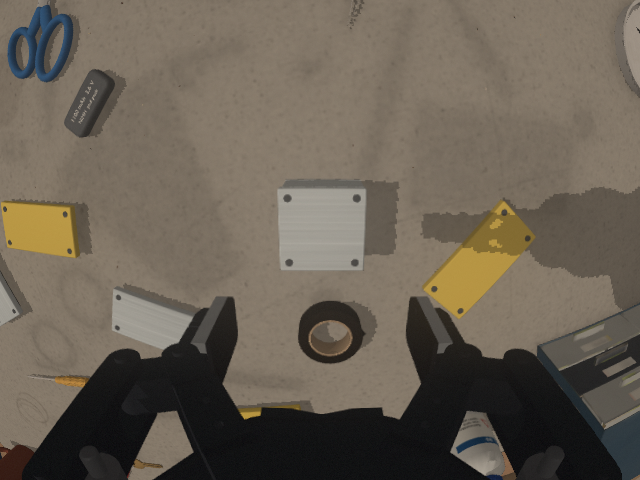

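The picture shows the square cover seated on its case at (322,230), with the plate top at 37.8 mm (home is 38). Now the oblong cover.

```bash
python3 - <<'E'
from bench import robot
from h import *
d=np.load("af1.npz");W=wcloud(d,d["pos"],d["R"])
m=(np.hypot(W[...,0]-.561,W[...,1]+.28)<.028)&(W[...,2]<.06);q=W[m]
A=np.c_[q[:,:2]-q[:,:2].mean(0),np.ones(len(q))];print("tilt deg",np.degrees(np.linalg.lstsq(A,q[:,2],rcond=None)[0][:2]),q[:,2].min(),q[:,2].max())
x,y=.4995,-.1062
robot.goto([x,y,.2],Rz(58.6)); W,p=look(robot,"pre2"); r=rect(W,(x,y),.008,.03,.075); print(r)
x,y=r[0][:2]/1000; a=r[0][4]
robot.command_gripper(.74,40)
robot.servo_line([x,y,.11],.15,ori=Rz(a)); robot.dwell(.1)
print(robot.servo_line([x,y,.0715],.06,f_stop=10),robot.current_tool_pos())
robot.command_gripper(.35,45); print("gap",robot.current_finger_gap(),robot.current_finger_force())
robot.servo_line([x,y,.2],.15)
robot.goto([.394,.318,.22],Rz(-4.9)); robot.dwell(.2)
W,p=look(robot,"held2"); pos=robot.current_tool_pos();R=robot.current_eef_rot()
print("case",rect(W,(.504,.310),.022,.036,.075))
T=(W-pos)@R; m=(T[...,2]>.045)&(T[...,2]<.075)&(abs(T[...,0])<.06)&(abs(T[...,1])<.03)
print("held tool x",np.percentile(T[m][:,0],[.5,50,99.5]),"z",np.median(T[m][:,2]),m.sum())
print(robot.current_clock())
E
```

```text
tilt deg [-0.01764769 -0.00019055] 0.0357039763446782 0.04032919730393017
(array([ 499.3, -106.2,  102.2,   50.8,   58.6]), 13.8, 9179)
False [ 0.4993985  -0.10613179  0.07151708]
gap 0.5710914685278843 45.48353433609009
case (array([504.1, 310.3,  99.7,  47.6,  -5. ]), 29.4, 2077)
held tool x [-0.04837173  0.01075471  0.04968841] z 0.058301293550191195 27229
20.4083
```

View pics/held2.png

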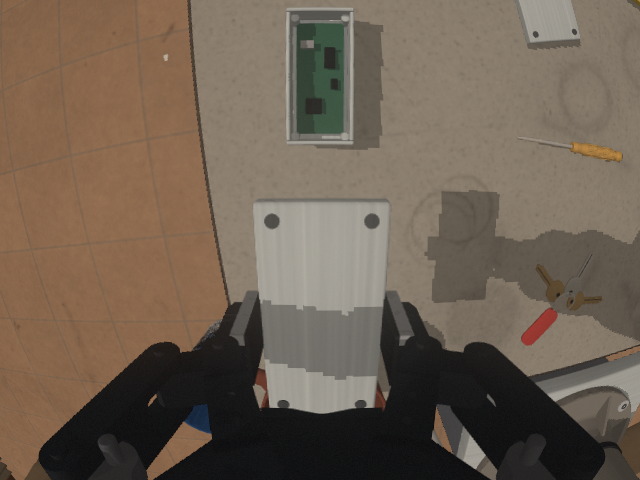

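The oblong cover is held straight (front edge at row 201), with the empty oblong case ahead at (320,75). Now placing it.

```bash
python3 - <<'E'
from bench import robot
from h import *
steer(robot,(.5041,.3103),-5.0,.110,.0945)
robot.command_gripper(.74,40); t=robot.current_tool_pos()
robot.servo_line([t[0],t[1],.22],.2); robot.dwell(.1)
W,p=look(robot,"af2")
print("cover",rect(W,(.5041,.3103),.031,.06,.075))
m=(np.hypot(W[...,0]-.504,W[...,1]-.3103)<.024)&(W[...,2]<.06);q=W[m]
A=np.c_[q[:,:2]-q[:,:2].mean(0),np.ones(len(q))];print("tilt deg",np.degrees(np.linalg.lstsq(A,q[:,2],rcond=None)[0][:2]),np.median(q[:,2]))
print(robot.current_clock())
E
```

```text
err [-0.31 -0.2  -0.76] resid [0.28 0.23 0.74] yaw -5.000693543198176
hit True at [503.86 310.09  95.59] F [ 1.9  1.3 -1. ] t 22.6583
cover (array([503.2, 310.7, 101.5,  50.6,  -5.2]), 37.9, 9479)
tilt deg [-0.00558634 -0.03279049] 0.03789913927236095
23.8667
```

View pics/af2.png

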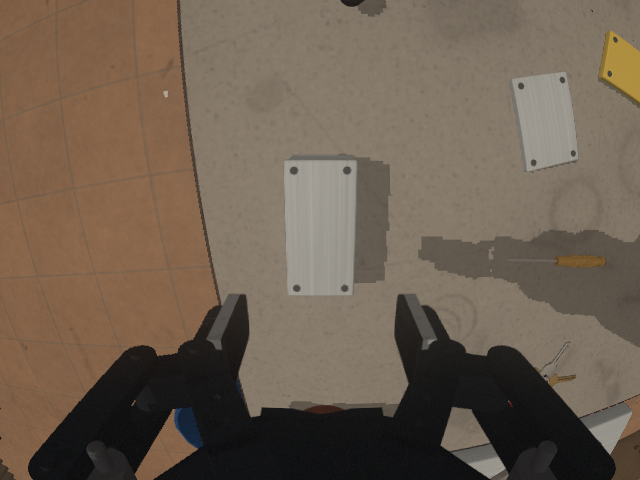

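The oblong cover sits level on its case at (320,228), with its top at 37.9 mm. Both covers are home, so I'm handing in.

```bash
python3 - <<'E'
from bench import robot
print(robot.sign_off())
E
```

```text
the job is handed in; nothing more can be done
None
```

Each case now has its own cover, lying level with the plate top within 0.2 mm of the 38 mm home height by wrist-camera depth, and the job was handed in with the clock at about 24 s of the 54 s allowed.

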